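Balance a loaded carrier bar on the tube rocker

TASK

Clear the orange carton off the tube rocker and put it squarely on top of the orange carton that stands alone at the back of the bench (not the tall pile of boxes in the corner). Then lift the closed white carrier bar out of its sloping cradle, trying it at different points until you find where it balances (the load inside may be well off-centre and cannot be seen), carry it level and well clear of the cradle, and leave it lying level and balanced on the rocker's narrow saddle post, upright (scale marks up), squarely along the rocker and midway across it. Do not let the bar tip steeply, and leave the bottles and the sample pot standing where they are.

Things in the scene. Friction and masses are not known exactly. Their poses are not given: they have to be found in the camera images.
- carrier: Closed white carrier bar, blue end caps, 30 x 30 mm section, 200 mm long, about 0.75 kg. Origin: centre of its underside at mid-length; y along the bar, z out of its top face (dark scale marks every 10 mm), x across. A heavy load is fixed inside, unseen: the balance point lies anywhere within 40 mm either side of mid-length, at half the section's height.
- carrier_mid (a point): Centre of the bar (mid-length, mid-section), axes as the bar's. At the start the bar lies in the cradle, y axis level along the cradle's y, rolled 35 degrees so that its top face leans to the cradle's -x side; to grip its two side faces (30 mm apart, along its x) square on, the tool must lean 35 degrees likewise.
- cradle: Fixed grey cradle, foot 90 (x) x 190 (y) x 10 mm. Origin: centre of its underside. Arms 13 mm thick at y = -83 and +83 mm hold the bar in notches sloping 35 degrees down to -x: a floor, and a lip 28 mm tall at the bar's lower side. The bar's centre is 80 mm above the table over the foot's middle. Between the arms it is free all round for 150 mm. Lifting straight up frees it.
- rocker: Fixed tube rocker: low white housing 110 (x) x 260 (y) mm, flat top 24 mm above the table, one saddle post in the middle. Origin: centre of its underside on the table. The bar shall lie along its y axis, either way round.
- saddle (a point): Middle of the saddle's flat black top, 62 mm above the table, axes as the rocker's: 24 mm across (x), 18 mm along (y), on a 20 x 16 mm post. The bar stays level only with its balance point over these 18 mm.
- carton_top: Orange carton, 66 (x) x 100 (y) x 50 (z) mm, 0.25 kg, closed and rigid. Origin: centre of its underside. It stands on the rocker's housing on the +y side of the saddle post, its x axis roughly along the rocker's y axis, where the bar would strike it; grip it across its 66 mm. About 30 mm are free between it and the post.
- carton_base: The orange carton standing alone near the back middle of the bench, 69 (x) x 104 (y) x 60 (z) mm, 0.5 kg, loose on the table. Origin: centre of its underside; its top is 60 mm up. The first carton shall stand on it with long side along long side.
- bottle_brown: Brown bottle with white cap, 68 mm across, 147 mm tall, loose. Origin: centre of its underside. Bystander.
- sample_pot: Sample pot with red lid, 54 mm across, 64 mm tall, loose. Origin: centre of its underside. Bystander.
- bottle_standard: Small white bottle with grey cap, 33 mm across, 83 mm tall, loose. Origin: centre of its underside. Bystander.

How it is judged:
On the way, in this order (a step that is already met when the one before it is completed fails the run):
1. the carton from the rocker stands squarely on the other orange carton, let go (x of carton_top in the frame of carton_base between -0.009 and 0.01 m and y of carton_top in the frame of carton_base between -0.01 and 0.01 m and z of carton_top in the frame of carton_base between 0.056 and 0.064 m and angle between the x axis of carton_top and the x axis of carton_base, either way round below 0.1 rad and angle between carton_top's own z axis and vertical below 0.05 rad and linear speed of carton_top below 0.02 m/s and contact force between carton_top and the fingers below 0.3 N), for 0.2 s.
2. the bar is lifted well clear of the cradle (underside over 110 mm above the table) and held level along its length to 4 degrees (angle between carrier's own y axis and vertical between 1.5008 and 1.6408 rad and height (world z) of carrier above 0.11 m), for 0.4 s.
At the end, for the whole second after the job is handed in: The bar rests, let go, on the rocker's saddle alone: level to 4 degrees, scale face up, along the rocker to 8 degrees, centred across to 9 mm, mid-length within 50 mm of the saddle. The rocker's carton rests, let go, on the other orange carton, centred to 9 mm, square to 5 degrees (all of step 1 and angle between carrier's own y axis and vertical between 1.5008 and 1.6408 rad and angle between carrier's own z axis and vertical below 0.08 rad and x of carrier in the frame of rocker between -0.009 and 0.009 m and y of carrier in the frame of rocker between -0.05 and 0.05 m and z of carrier in the frame of rocker between 0.058 and 0.066 m and angle between the y axis of carrier and the y axis of rocker, either way round below 0.15 rad and contact force between carrier and rocker above 2 N and linear speed of carrier below 0.02 m/s and angular speed of carrier below 0.1 rad/s and contact force between carrier and the fingers below 0.3 N); the robot touches nothing.
It fails at once if the bar tips more than 30 degrees along its length (angle between carrier's own y axis and vertical below 1.0508 rad or angle between carrier's own y axis and vertical above 2.0908 rad).
It fails at once if the brown bottle is pushed more than 25 mm or tipped over (distance of bottle_brown from where it was at the start of the episode above 0.025 m or angle between bottle_brown's own z axis and vertical above 0.35 rad).
It fails at once if the sample pot is pushed more than 25 mm or tipped over (distance of sample_pot from where it was at the start of the episode above 0.025 m or angle between sample_pot's own z axis and vertical above 0.35 rad).
It fails at once if the small white bottle is pushed more than 25 mm or tipped over (distance of bottle_standard from where it was at the start of the episode above 0.025 m or angle between bottle_standard's own z axis and vertical above 0.35 rad).
It also fails if it takes over 64 s, if anything falls off the work surface, if the arm or the gripper's body presses on something with over 40 N, if the wrist force passes 120 N, or if a joint passes its speed limit or range.

ROBOT

A 7-joint arm with a two-finger parallel gripper is mounted at the origin on a cart in front of the work surface, level with it; the furniture and walls round the work are solid. World frame = base frame: x ahead of the robot, y to its left, z up, the work surface at z = 0. Lengths are in m, angles in rad, forces in N, time in s.
With the tool pointing down it reaches from about 0.4 to 0.85 m from the base axis. Payload 4.5 kg.
Tool frame: the origin (TCP) lies at the very end of the fingers, on their centre line; the grasp point (between the pads) lies grasp_offset behind it (grasp_offset is the distance from the TCP to the grasp point, in m); x points along the fingers, y is the direction in which the jaws open and shut, and the axes are right-handed (so a half turn about x gives the same grasp; the last joint's range is limited). The gripper opens to 85 mm and grips with 20 to 120 N. Pads are 22 mm wide; open, the fingers measure 114 mm over their backs; the gripper's body (76 mm by 85 mm) begins 54 mm behind the grasp point. The pads swing forward as they close: fully open they stand 13 mm farther back than shut.
Start: joints at [-1.174, 0.689, -0.195, 1.565, 0.157, 0.902, -0.215], TCP at [0.222, 0.584, 0.201] pointing down, gripper open.
Joint ranges: [-3.01, 3.01], [-0.46, 2.08], [-1.47, 1.51], [0.13, 2.56], [-1, 4.14], [0.04, 2.09], [-2.66, 2.66]. Speed limits (rad/s): [2.57, 2.57, 3.14, 3.14, 3.14, 3.14, 3.14].

INTERFACE

Orientations are given as a unit quaternion [w, x, y, z].
In Python, from cell import * gives the robot as it stands.
- The arm moves only by the shell command python3 -m crank 'ROWS' [FORCE]. ROWS is JSON, a list of rows, each an object with "hand": the closure in counts, from 0 (fully open) to 255 (shut); "travel": the shift along the tool's x, y, z in m, a list of three; "turn": the turn about the tool's x in degrees. In form: [{"hand": hand, "travel": [tx, ty, tz], "turn": turn}, ...]. A call has 1 to 10 rows; each row is the pose to reach, as a shift and turn from the pose measured when the call began, along the tool's axes at that moment; what a row does not reach only later rows make up. A row lasts 1/10 s, in which the tool goes at most 50 mm and 8.59 degrees, less where a joint would pass 70% of its speed; a pose out of reach is approached as far as the arm can. A call with a gripper value outside its range is refused whole. The fingers move at their own pace and stop on an object; FORCE is the grip in N (left out, the last holds). Time passes only in rows, so rows that repeat a pose let the fingers close. It gives the time, the measured TCP pose, the force and the opening at its end, in the units of the state.
- state(): the state, without advancing time (a new reading comes with each control period).
- camera(name): name is "scene" or "top" or "wrist"; returns (picture, depth): 384x512x3 uint8, red, green, blue; 384x512 float32, m along the optical axis (not along the pixel's ray), 0 where there is no reading.
- camera_params(name): a dict with "mtx" (3x3 intrinsics, pixels), "world_from_camera" (4x4, takes a point from camera to world coordinates). Camera axes: x right, y down, z forward; pixel columns grow to the right and rows downward; lengths in m; the calibration is good to about 2 mm. A picture is of the moment at which its call begins: read the wrist's pose just before it. camera_params takes no time and is no camera call; for the wrist camera it gives the pose at the moment of the call.
- close_job(): hands the job in, once; it reports no verdict.
The state is a dict: "time_s": time; "q": joint angles; "joint_velocities": joint speeds; "joint_efforts": joint torques, N m; "eef_pos": TCP position; "tcp_rot": TCP orientation; "wrist_force": force on the tool from outside, world axes, zero at the start; "wrist_torque": the same for the moment, N m; "gripper_width": finger opening in m.
Only numpy, scipy, OpenCV 4.12 (cv2) and the standard library are available. Lean on these libraries where they do the work, as an engineer would, in place of code of your own. Each camera call takes 0.05 s, during which the arm holds its last target. There are 200 camera calls.

## Working session

There is one attempt and no reset: what is moved stays moved. The work goes in short steps, Python scripts to look and compute and a shell command to move; the robot and the scene stay as the last step left them, time stands still between calls to the robot, and variables do not carry over. Pictures are saved under pics/ and viewed, about 8 in all and at most 12, crops included, and the job is handed in when it is done.

```bash
mkdir -p pics; ls; python3 - <<'E'
from cell import *
import cv2,numpy as np
s=state();print(s)
ims=[]
for n in ("scene","top","wrist"):
    p,d=camera(n);np.savez(f"pics/{n}0.npz",p=p,d=d,**camera_params(n));print(n,camera_params(n))
    cv2.imwrite(f"pics/{n}0.png",p[:,:,::-1])
    ims.append(p[:,:,::-1])
cv2.imwrite("pics/st0.png",cv2.resize(np.vstack([ims[1]]),(800,600)))
E
```

```text
pics
{'time_s': 0.0, 'q': array([-1.17423359,  0.69001004, -0.19452322,  1.56638045,  0.15733572,
        0.90250298, -0.21510208]), 'joint_velocities': array([ 4.48692777e-04,  8.73678382e-04, -7.93756982e-04, -9.98935627e-04,
       -8.29523683e-04, -7.48687439e-05, -1.62276967e-04]), 'joint_efforts': array([ 2.84251128e-04, -5.39604664e+01, -1.26669958e+00, -1.58540100e+01,
        9.00337152e-03,  9.36899974e-03, -1.29898652e-05]), 'eef_pos': array([0.2215854 , 0.58362263, 0.20025839]), 'tcp_rot': array([ 0.69544863,  0.12684347,  0.69557957, -0.12818347]), 'wrist_force': array([ 0.33972114, -0.62694747,  0.46977351]), 'wrist_torque': array([-0.02345594,  0.06663532,  0.00128211]), 'gripper_width': 0.08551363519146134}
scene {'mtx': array([[404.38645289,   0.        , 255.20609907],
       [  0.        , 404.38645289, 186.45748736],
       [  0.        ,   0.        ,   1.        ]]), 'world_from_camera': array([[ 0.6567981 , -0.52088235,  0.54525025,  0.04031964],
       [-0.75377057, -0.4737698 ,  0.45538127, -0.35301224],
       [ 0.02112304, -0.71008715, -0.70379689,  0.70444
[... 238 characters left out ...]
orld_from_camera': array([[-0.01972211, -0.99864343,  0.04819055,  0.47604289],
       [-0.99933827,  0.01821659, -0.03148305,  0.06237625],
       [ 0.03056247, -0.04877957, -0.99834187,  1.17872792],
       [ 0.        ,  0.        ,  0.        ,  1.        ]])}
wrist {'mtx': array([[275.71744165,   0.        , 253.35020475],
       [  0.        , 275.71744165, 184.97358006],
       [  0.        ,   0.        ,   1.        ]]), 'world_from_camera': array([[ 0.35644378,  0.89759731,  0.25935862,  0.15662559],
       [ 0.93431526, -0.34193572, -0.10067252,  0.60879604],
       [-0.0016794 ,  0.27820681, -0.96051973,  0.37419284],
       [ 0.        ,  0.        ,  0.        ,  1.        ]])}
```

View pics/st0.png

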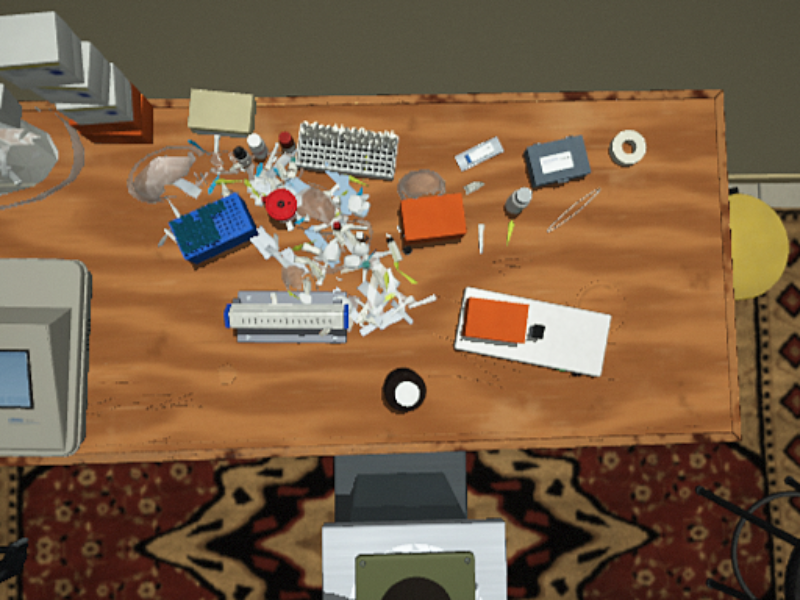

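View pics/scene0.png

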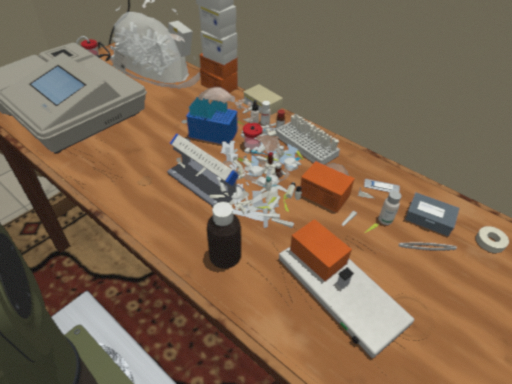

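The top view shows the carton on the rocker at (497,320), the saddle at (537,331), the base carton at (433,218) and the cradle with the bar at (288,317). It also shows the brown bottle at (404,390), the pot's red lid at (281,205) and the small bottle at (518,200). Next I'll measure these.

```bash
cat > h.py <<'E'
import numpy as np,cv2
def cloud(d,K,T):
    v,u=np.mgrid[:d.shape[0],:d.shape[1]]
    P=np.stack([(u-K[0,2])/K[0,0]*d,(v-K[1,2])/K[1,1]*d,d],-1)
    return P@T[:3,:3].T+T[:3,3]
def ray(u,v,z,K,T):
    r=T[:3,:3]@np.array([(u-K[0,2])/K[0,0],(v-K[1,2])/K[1,1],1]);o=T[:3,3]
    return o+r*(z-o[2])/r[2]
def rect(m,z,K,T):
    "min-area rect of mask's contour projected on plane z: centre, sides, yaw of long side (deg)"
    c=max(cv2.findContours(m.astype(np.uint8),0,cv2.CHAIN_APPROX_NONE)[0],key=cv2.contourArea)[:,0]
    p=np.array([ray(*q,z,K,T)[:2] for q in c],np.float32)
    b=cv2.boxPoints(cv2.minAreaRect(p*1000))/1000
    e=[b[1]-b[0],b[2]-b[1]];l=max(e,key=np.linalg.norm)
    return b.mean(0).round(4),sorted(np.linalg.norm(x).round(4) for x in e),round(np.degrees(np.arctan2(l[1],l[0]))%180,1)
E
python3 - <<'E'
import cell;from cell import *;from h import *
print([k for k in dir(cell) if k[0]!='_'], getattr(cell,'grasp_offset',None))
from scipy.spatial.transform import Rotation as R
s=state();q=s['tcp_rot'];print(R.from_quat(q,scalar_first=True).as_matrix().round(4))
f=np.load('pics/top0.npz');p,d,K,T=f['p'],f['d'],f['mtx'],f['world_from_camera'];W=cloud(d,K,T);Z=W[...,2]
hsv=cv2.cvtColor(p,cv2.COLOR_RGB2HSV);H,S,V=[hsv[...,i].astype(int) for i in range(3)]
def sub(m,x0,y0,x1,y1):
    o=np.zeros_like(m);k=.64;a=[int(t*k) for t in(x0,y0,x1,y1)];o[a[1]:a[3],a[0]:a[2]]=m[a[1]:a[3],a[0]:a[2]];return o
org=(H<14)&(S>180)&(V>110)
for n,m,z in (("base",sub(org&(abs(Z-.06)<.012),390,185,475,250),.06),("ctop",sub(org&(abs(Z-.074)<.012),455,290,535,350),.074),
 ("rocker",sub((abs(Z-.024)<.01)|(Z>.03),440,270,625,390),.024),
 ("saddle",sub((V<60)&(Z>.045),530,315,550,345),.062),
 ("cradle",sub((Z<.025)&(S<60)&(V>80),215,280,352,352)|sub(Z>.06,215,280,352,352),.01),
 ("bar",sub((Z>.06),215,290,352,345),.09),
 ("brown",sub(Z>.13,370,360,440,420),.147),("lid",sub((S>150)&((H<8)|(H>172))&(Z>.05),255,180,305,230),.064),("std",sub(Z>.03,500,180,540,225),.083)):
    print(n,m.sum(),rect(m,z,K,T),'z',np.median(Z[m]).round(4))
for n,b in(("capA",(215,290,240,345)),("capB",(335,290,355,345))):
    m=sub((H>105)&(H<125)&(S>150)&(Z>.06),*b);print(n,m.sum(),np.median(W[m],0).round(4))
E
```

```text
['MotionError', 'camera', 'camera_params', 'close_job', 'grasp_offset', 'state'] 0.0187
[[-4.000e-04  3.548e-01  9.349e-01]
 [-1.400e-03  9.349e-01 -3.548e-01]
 [-1.000e+00 -1.400e-03  1.000e-04]]
base 1034 (array([ 0.6758, -0.0396], dtype=float32), [np.float32(0.0706), np.float32(0.1038)], np.float32(96.0)) z 0.0591
ctop 926 (array([ 0.4988, -0.1395], dtype=float32), [np.float32(0.063), np.float32(0.0995)], np.float32(81.8)) z 0.0735
rocker 3892 (array([ 0.4772, -0.2105], dtype=float32), [np.float32(0.115), np.float32(0.2611)], np.float32(77.7)) z 0.0246
saddle 57 (array([ 0.4787, -0.2108], dtype=float32), [np.float32(0.0181), np.float32(0.0207)], np.float32(166.9)) z 0.0609
cradle 2354 (array([0.5223, 0.2134], dtype=float32), [np.float32(0.1087), np.float32(0.2189)], np.float32(88.9)) z 0.0806
bar 1304 (array([0.5166, 0.2056], dtype=float32), [np.float32(0.0456), np.float32(0.1989)], np.float32(88.9)) z 0.0903
brown 209 (array([0.3885, 0.0156], dtype=float32), [np.float32(0.0353), np.float32(0.0363)], np.float32(25.5)) z 0.1465
lid 302 (array([0.6989, 0.215 ], dtype=float32), [np.float32(0.0493), np.float32(0.05)], np.float32(179.3)) z 0.058
std 171 (array([ 0.7002, -0.1825], dtype=float32), [np.float32(0.0293), np.float32(0.041)], np.float32(133.8)) z 0.0763
capA 36 [0.5106 0.2995 0.0913]
capB 41 [0.507  0.1086 0.091 ]
```

```bash
python3 - <<'E'
from h import *
for n in ('top','scene'):
    f=np.load(f'pics/{n}0.npz');p,d,K,T=f['p'],f['d'],f['mtx'],f['world_from_camera'];W=cloud(d,K,T);X,Y,Z=W[...,0],W[...,1],W[...,2]
    hsv=cv2.cvtColor(p,cv2.COLOR_RGB2HSV);org=(hsv[...,0]<14)&(hsv[...,1]>180)
    m=org&(abs(Z-.074)<.008)&(abs(X-.5)<.1)&(abs(Y+.14)<.1);print(n,'ctop',rect(m,.074,K,T))
    m=org&(abs(Z-.06)<.008)&(abs(X-.676)<.1)&(abs(Y+.04)<.1);print(n,'base',rect(m,.06,K,T))
    for y0 in (.205,.16,.25,.287,.12):
        m=(abs(Y-y0)<.006)&(abs(X-.515)<.06)&(Z>.02);o=np.argsort(X[m]);x,z=X[m][o],Z[m][o]
        b=np.round(x/.004).astype(int);print(n,y0,[(int(k*4),int(1000*np.median(z[b==k]))) for k in np.unique(b)])
    m=(abs(X-.6989)<.05)&(abs(Y-.2134)<.05)
E
```

```text
top ctop (array([ 0.4989, -0.1388], dtype=float32), [np.float32(0.063), np.float32(0.1008)], np.float32(81.8))
top base (array([ 0.6763, -0.0394], dtype=float32), [np.float32(0.0697), np.float32(0.1042)], np.float32(96.3))
top 0.205 [(492, 84), (496, 84), (500, 87), (504, 89), (508, 93), (512, 95), (516, 98), (520, 94), (524, 88), (528, 84), (532, 79), (564, 23), (568, 23), (572, 24)]
top 0.16 [(492, 84), (496, 86), (500, 89), (504, 91), (508, 95), (512, 97), (516, 97), (520, 94), (524, 88), (528, 82), (532, 76)]
top 0.25 [(496, 84), (500, 88), (504, 90), (508, 92), (512, 94), (516, 98), (520, 98), (524, 92), (528, 85), (532, 79)]
top 0.287 [(496, 83), (500, 85), (504, 90), (508, 90), (512, 95), (516, 97), (520, 96), (524, 92), (528, 87), (532, 80), (536, 73), (540, 76)]
top 0.12 [(492, 82), (496, 85), (500, 89), (504, 92), (508, 95), (512, 97), (516, 96), (520, 92), (524, 86), (528, 80), (532, 76), (536, 76), (540, 75)]
scene ctop (array([ 0.4968, -0.1426], dtype=float32), [np.float32(0.0705), np.float32(0.1026)], np.float32(82.1))
scene base (array([ 0.6716, -0.0431], dtype=float32), [np.float32(0.0765), np.float32(0.1057)], np.float32(97.6))
scene 0.205 [(492, 82), (496, 84), (500, 88), (504, 90), (508, 92), (512, 97), (516, 98), (520, 97)]
scene 0.16 [(492, 83), (496, 85), (500, 88), (504, 91), (508, 94), (512, 97), (516, 99)]
scene 0.25 [(492, 83), (496, 83), (500, 87), (504, 90), (508, 92), (512, 95), (516, 97), (520, 97)]
scene 0.287 [(496, 78), (500, 84), (504, 89), (508, 90), (512, 93), (516, 37), (520, 37), (524, 27), (528, 27), (532, 22), (536, 77), (540, 76), (544, 71)]
scene 0.12 [(492, 78), (496, 83), (500, 87), (504, 91), (508, 95), (512, 38), (516, 38), (520, 32), (524, 34), (528, 33), (532, 46), (536, 76), (540, 72)]
```

```bash
python3 - <<'E'
import cv2,numpy as np
a=cv2.imread('pics/top0.png')[180:225,140:226];b=cv2.imread('pics/scene0.png')[125:210,160:250]
c=cv2.imread('pics/scene0.png')[215:350,270:420]
f=lambda i,w,h:cv2.resize(i,(w,h),interpolation=cv2.INTER_CUBIC)
cv2.imwrite('pics/z1.png',np.vstack([f(a,760,398)[:250+148],np.hstack([f(b,190*2//2,180),f(c,200,180),np.zeros((180,370,3),np.uint8)])]))
E
```

```text
(no output)
```

View pics/z1.png

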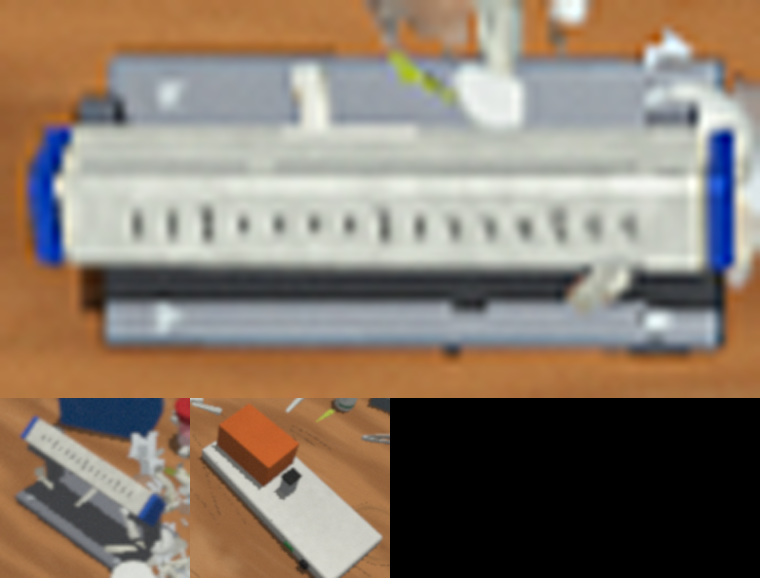

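The bar's top face leans toward the robot (−x world). Its mid mark is at about (0.514, 0.205), 0.08 m up. Both views show the carton on the rocker with its 100 mm side along the rocker, contrary to the description, so its 66 mm runs across the rocker. I'll grip it that way.

```bash
cat > go.py <<'E'
import sys,numpy as np
from cell import *
from scipy.spatial.transform import Rotation as R
s=state();M=R.from_quat(s['tcp_rot'],scalar_first=True).as_matrix();p=s['eef_pos']
yaw=np.degrees(np.arctan2(M[1,1],M[0,1]))
print('t',round(s['time_s'],2),'p',p.round(4),'yaw',yaw.round(2),'down',M[:,0].round(3),'F',s['wrist_force'].round(2),'T',s['wrist_torque'].round(3),'w',round(s['gripper_width'],4),'q',s['q'].round(2))
for a in sys.argv[1:]:
    x,y,z,w=map(float,a.split(','));d=np.array([x,y,z])-p
    print(a,'travel',(M.T@d).round(4),'turn',round(-((w-yaw+180)%360-180),1),'dist',np.linalg.norm(d).round(3))
E
python3 go.py .45,.28,.22,30 .499,-.139,.20,-8.2
```

```text
t 0.15 p [0.2217 0.5838 0.2005] yaw 69.22 down [-0.    -0.001 -1.   ] F [0.4  0.5  0.22] T [-0.035  0.034  0.03 ] w 0.0853 q [-1.17  0.69 -0.19  1.57  0.16  0.9  -0.22]
.45,.28,.22,30 travel [-0.0192 -0.2031  0.3213] turn 39.2 dist 0.381
.499,-.139,.20,-8.2 travel [ 0.0013 -0.5774  0.5158] turn 77.4 dist 0.774
```

```bash
python3 -m crank '[{"hand":0,"travel":[-0.02,-0.2,0.32],"turn":39},{"hand":0,"travel":[-0.02,-0.2,0.32],"turn":39},{"hand":0,"travel":[-0.02,-0.2,0.32],"turn":39},{"hand":0,"travel":[-0.02,-0.2,0.32],"turn":39},{"hand":0,"travel":[-0.02,-0.2,0.32],"turn":39},{"hand":0,"travel":[-0.02,-0.2,0.32],"turn":39},{"hand":0,"travel":[-0.02,-0.2,0.32],"turn":39},{"hand":0,"travel":[-0.02,-0.57,0.51],"turn":77},{"hand":0,"travel":[-0.02,-0.57,0.51],"turn":77},{"hand":0,"travel":[-0.02,-0.57,0.51],"turn":77}]'; python3 go.py .499,-.139,.20,-8.2
```

```text
time_s: 1.15
eef_pos: [0.4545, 0.1552, 0.22]
tcp_rot: [0.518, 0.481, 0.517, -0.482]
wrist_force: [1.3, -0.6, -0.6]
gripper_width: 0.0851
t 1.15 p [0.4545 0.1552 0.22  ] yaw 4.07 down [-0.    -0.001 -1.   ] F [ 1.25 -0.64 -0.56] T [-0.023 -0.034 -0.013] w 0.0851 q [-0.48  0.48  0.08  1.97 -0.06  0.69 -0.29]
.499,-.139,.20,-8.2 travel [0.0203 0.0235 0.2966] turn 12.3 dist 0.298
```

```bash
python3 -m crank '[{"hand":0,"travel":[0.02,0.0235,0.297],"turn":12.3},{"hand":0,"travel":[0.02,0.0235,0.297],"turn":12.3},{"hand":0,"travel":[0.02,0.0235,0.297],"turn":12.3},{"hand":0,"travel":[0.02,0.0235,0.297],"turn":12.3},{"hand":0,"travel":[0.02,0.0235,0.297],"turn":12.3},{"hand":0,"travel":[0.02,0.0235,0.297],"turn":12.3},{"hand":0,"travel":[0.02,0.0235,0.297],"turn":12.3},{"hand":0,"travel":[0.02,0.0235,0.297],"turn":12.3}]'; python3 go.py; python3 - <<'E'
from h import *;from cell import *
C=camera_params('wrist');K,T=C['mtx'],C['world_from_camera'];p,d=camera('wrist')
cv2.imwrite('pics/w1.png',p[:,:,::-1]);W=cloud(d,K,T);Z=W[...,2]
hsv=cv2.cvtColor(p,cv2.COLOR_RGB2HSV);org=(hsv[...,0]<14)&(hsv[...,1]>180)
m=org&(abs(Z-.074)<.008);print(m.sum(),rect(m,.074,K,T))
m=(hsv[...,2]<70)&(abs(Z-.062)<.008);print(m.sum(),rect(m,.062,K,T))
m=(abs(Z-.024)<.006);print(m.sum(),rect(m,.024,K,T))
E
```

```text
time_s: 1.95
eef_pos: [0.4986, -0.1407, 0.2]
tcp_rot: [-0.462, -0.535, -0.462, 0.536]
wrist_force: [1.2, 0.9, 0.1]
gripper_width: 0.0852
t 1.95 p [ 0.4986 -0.1407  0.2   ] yaw -8.43 down [-0.001 -0.001 -1.   ] F [1.16 0.89 0.07] T [ 0.053 -0.027 -0.037] w 0.0852 q [ 0.12  0.55  0.11  1.9  -0.08  0.7   0.13]
4637 (array([ 0.5012, -0.1409], dtype=float32), [np.float32(0.0643), np.float32(0.0993)], np.float32(81.4))
456 (array([ 4.092e-01, -3.000e-04], dtype=float32), [np.float32(0.0238), np.float32(0.0624)], np.float32(53.5))
10332 (array([ 0.4786, -0.2114], dtype=float32), [np.float32(0.1149), np.float32(0.2586)], np.float32(77.7))
```

View pics/w1.png

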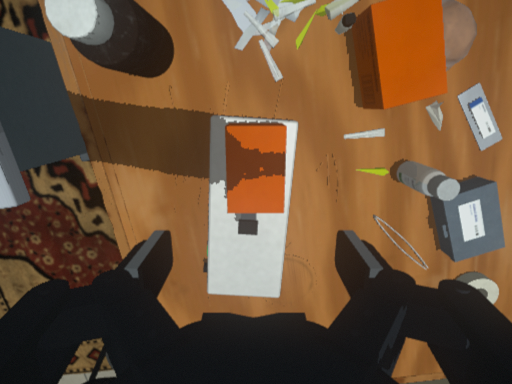

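The wrist view shows the carton at (256,168), beside the post at (247,222), clear of other things. The three carton measurements agree to about 2 mm. I'll descend and grip.

```bash
python3 -m crank '[{"hand":0,"travel":[0.05,0.002,0],"turn":0},{"hand":0,"travel":[0.1,0.002,0],"turn":0},{"hand":0,"travel":[0.14,0.002,0],"turn":0},{"hand":0,"travel":[0.166,0.002,0],"turn":0},{"hand":0,"travel":[0.166,0.002,0],"turn":0},{"hand":255,"travel":[0.166,0.002,0],"turn":0},{"hand":255,"travel":[0.166,0.002,0],"turn":0},{"hand":255,"travel":[0.166,0.002,0],"turn":0},{"hand":255,"travel":[0.166,0.002,0],"turn":0},{"hand":255,"travel":[0.166,0.002,0],"turn":0}]' 50; python3 go.py
```

```text
time_s: 3.0
eef_pos: [0.5014, -0.1379, 0.0362]
tcp_rot: [0.463, 0.535, 0.463, -0.534]
wrist_force: [-0.8, 2.1, 7.0]
gripper_width: 0.063
t 3.0 p [ 0.5014 -0.1379  0.0362] yaw -8.15 down [ 0.001  0.    -1.   ] F [-0.8   2.12  6.98] T [0.529 0.42  0.057] w 0.063 q [ 0.15  0.83  0.05  2.01 -0.12  0.3   0.15]
```

```bash
python3 -m crank '[{"hand":255,"travel":[-0.02,0,0],"turn":0},{"hand":255,"travel":[-0.05,0,0],"turn":0},{"hand":255,"travel":[-0.09,0,0],"turn":0},{"hand":255,"travel":[-0.124,0,0],"turn":0},{"hand":255,"travel":[-0.124,0,0],"turn":0},{"hand":255,"travel":[-0.124,0,0],"turn":0}]'; python3 go.py; python3 - <<'E'
from h import *;from cell import *
C=camera_params('wrist');K,T=C['mtx'],C['world_from_camera'];p,d=camera('wrist')
C2=camera_params('top');t,dt=camera('top')
hsv=cv2.cvtColor(p,cv2.COLOR_RGB2HSV);W=cloud(d,K,T)
m=(hsv[...,0]<14)&(hsv[...,1]>180)
mb=m&(abs(W[...,2]-.06)<.01)&(W[...,0]>.6);print('base w',mb.sum(),rect(mb,.06,K,T))
W2=cloud(dt,C2['mtx'],C2['world_from_camera']);h2=cv2.cvtColor(t,cv2.COLOR_RGB2HSV);m2=(h2[...,0]<14)&(h2[...,1]>180)
mc=m&(W[...,2]>.12);print('carton w',mc.sum(),np.median(W[mc],0), np.percentile(W[mc],[2,98],axis=0).round(3))
mc=m2&(W2[...,2]>.12)&(W2[...,0]<.6)&(W2[...,1]<0);print('carton t',mc.sum(),np.percentile(W2[mc],[2,98],axis=0).round(3))
cv2.imwrite('pics/w2.png',np.hstack([cv2.resize(p[:,:,::-1],(400,300)),cv2.resize(t[:,:,::-1],(400,300))]))
E
```

```text
time_s: 3.6
eef_pos: [0.5018, -0.1379, 0.1614]
tcp_rot: [0.464, 0.535, 0.462, -0.533]
wrist_force: [-0.2, -0.5, -3.0]
gripper_width: 0.0625
t 3.6 p [ 0.5018 -0.1379  0.1614] yaw -8.14 down [ 0.004 -0.    -1.   ] F [-0.24 -0.46 -3.05] T [ 0.015  0.054 -0.03 ] w 0.0625 q [ 0.12  0.61  0.09  1.94 -0.1   0.6   0.14]
base w 7854 (array([ 0.6761, -0.0431], dtype=float32), [np.float32(0.0745), np.float32(0.1002)], np.float32(96.0))
carton w 17052 [ 0.50062421 -0.12470828  0.19990741] [[ 0.47  -0.18   0.182]
 [ 0.537 -0.088  0.201]]
carton t 494 [[ 0.472 -0.127  0.173]
 [ 0.534 -0.087  0.205]]
```

View pics/w2.png

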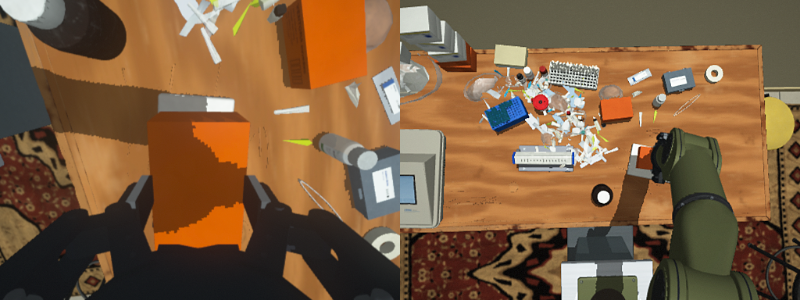

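The carton is held square. Its top is at z 0.200, so its bottom is 11.5 mm below the TCP. Next I carry it over the base carton.

```bash
python3 go.py .676,-.039,.16,6
```

```text
t 3.7 p [ 0.5003 -0.1376  0.1595] yaw -8.14 down [-0.     0.001 -1.   ] F [ 0.05  0.06 -2.74] T [ 0.079  0.047 -0.003] w 0.0626 q [ 0.12  0.61  0.09  1.94 -0.1   0.6   0.14]
.676,-.039,.16,6 travel [-0.0005  0.16   -0.1225] turn -14.1 dist 0.201
```

```bash
python3 -m crank '[{"hand":255,"travel":[0,0.04,-0.03],"turn":-4},{"hand":255,"travel":[0,0.08,-0.06],"turn":-8},{"hand":255,"travel":[0,0.12,-0.09],"turn":-11},{"hand":255,"travel":[0,0.145,-0.11],"turn":-14.1},{"hand":255,"travel":[0,0.16,-0.1225],"turn":-14.1},{"hand":255,"travel":[0,0.16,-0.1225],"turn":-14.1},{"hand":255,"travel":[0,0.16,-0.1225],"turn":-14.1},{"hand":255,"travel":[0,0.16,-0.1225],"turn":-14.1}]'; python3 go.py .676,-.039,.078,6;python3 - <<'E'
from h import *;from cell import *
C2=camera_params('top');t,dt=camera('top')
cv2.imwrite('pics/t3.png',t[:,:,::-1])
W=cloud(dt,C2['mtx'],C2['world_from_camera']);h2=cv2.cvtColor(t,cv2.COLOR_RGB2HSV);m=(h2[...,0]<14)&(h2[...,1]>180)
for lo,hi in((.04,.08),(.17,.22)):
    k=m&(W[...,2]>lo)&(W[...,2]<hi)&(abs(W[...,1]+.04)<.1)&(W[...,0]>.55)
    print(k.sum(),np.percentile(W[k],[2,98],axis=0).round(3) if k.any() else '')
C=camera_params('wrist');K,T=C['mtx'],C['world_from_camera'];p,d=camera('wrist');cv2.imwrite('pics/w3.png',p[:,:,::-1])
W=cloud(d,K,T);h=cv2.cvtColor(p,cv2.COLOR_RGB2HSV);m=(h[...,0]<14)&(h[...,1]>180)&(W[...,2]>.185);print(np.percentile(W[m],[2,50,98],axis=0).round(4))
E
```

```text
time_s: 4.5
eef_pos: [0.6742, -0.0405, 0.1584]
tcp_rot: [0.524, 0.473, 0.526, -0.475]
wrist_force: [0.8, -0.8, -1.6]
gripper_width: 0.0623
t 4.5 p [ 0.6742 -0.0405  0.1584] yaw 5.87 down [-0.004 -0.    -1.   ] F [ 0.81 -0.78 -1.58] T [-0.036  0.036 -0.033] w 0.0623 q [-0.04  0.81  0.06  1.44 -0.05  0.9   0.14]
.676,-.039,.078,6 travel [ 0.0804  0.0023 -0.0013] turn -0.1 dist 0.08
213 [[ 0.638 -0.047  0.042]
 [ 0.703  0.014  0.064]]
408 [[ 0.637 -0.03   0.174]
 [ 0.699  0.008  0.199]]
[[ 0.6424 -0.0843  0.1944]
 [ 0.6745 -0.0298  0.1972]
 [ 0.7068  0.0067  0.1987]]
```

```bash
python3 -m crank '[{"hand":255,"travel":[0.04,0.0015,-0.003],"turn":0},{"hand":255,"travel":[0.07,0.0015,-0.003],"turn":0},{"hand":255,"travel":[0.08,0.0015,-0.003],"turn":0},{"hand":255,"travel":[0.083,0.0015,-0.003],"turn":0},{"hand":255,"travel":[0.083,0.0015,-0.003],"turn":0},{"hand":255,"travel":[0.083,0.0015,-0.003],"turn":0}]'; python3 go.py .676,-.0375,.07,6
```

```text
time_s: 5.2
eef_pos: [0.6773, -0.0375, 0.0781]
tcp_rot: [0.525, 0.474, 0.524, -0.474]
wrist_force: [0.6, -0.5, -2.2]
gripper_width: 0.0627
t 5.2 p [ 0.6773 -0.0375  0.0781] yaw 5.84 down [ 0.001 -0.    -1.   ] F [ 0.62 -0.45 -2.17] T [-0.003 -0.015 -0.024] w 0.0627 q [-0.04  0.91  0.05  1.49 -0.05  0.74  0.13]
.676,-.0375,.07,6 travel [ 0.0081 -0.0013 -0.0002] turn -0.2 dist 0.008
```

```bash
python3 -m crank '[{"hand":255,"travel":[0.003,-0.001,0],"turn":0},{"hand":255,"travel":[0.005,-0.001,0],"turn":0},{"hand":255,"travel":[0.006,-0.001,0],"turn":0},{"hand":255,"travel":[0.007,-0.001,0],"turn":0},{"hand":255,"travel":[0.007,-0.001,0],"turn":0}]'; python3 go.py .676,-.0375,.07,6
```

```text
time_s: 5.7
eef_pos: [0.6766, -0.0376, 0.0723]
tcp_rot: [0.525, 0.474, 0.524, -0.473]
wrist_force: [-1.5, -0.3, 5.3]
gripper_width: 0.0629
t 5.7 p [ 0.6766 -0.0376  0.0723] yaw 5.84 down [ 0.002 -0.    -1.   ] F [-1.54 -0.28  5.26] T [ 0.064  0.664 -0.017] w 0.0629 q [-0.04  0.91  0.05  1.5  -0.05  0.73  0.13]
.676,-.0375,.07,6 travel [ 0.0023 -0.0005 -0.0001] turn -0.2 dist 0.002
```

Contact is made. I'll let go and back up.

```bash
python3 -m crank '[{"hand":60,"travel":[0,0,0],"turn":0},{"hand":0,"travel":[0,0,0],"turn":0},{"hand":0,"travel":[0,0,0],"turn":0},{"hand":0,"travel":[0,0,0],"turn":0},{"hand":0,"travel":[-0.04,0,0],"turn":0},{"hand":0,"travel":[-0.09,0,0],"turn":0},{"hand":0,"travel":[-0.14,0,0],"turn":0},{"hand":0,"travel":[-0.14,0,0],"turn":0}]';  python3 go.py .514,.205,.2,-1.1; python3 - <<'E'
from h import *;from cell import *
C=camera_params('wrist');K,T=C['mtx'],C['world_from_camera'];p,d=camera('wrist');cv2.imwrite('pics/w4.png',p[:,:,::-1])
W=cloud(d,K,T);h=cv2.cvtColor(p,cv2.COLOR_RGB2HSV);m=(h[...,0]<14)&(h[...,1]>180)&(abs(W[...,1]+.04)<.09)
a=m&(W[...,2]>.1);print(a.sum(),rect(a,.11,K,T),np.median(W[a],0))
b=m&(W[...,2]<.08)&(W[...,2]>.015);print(b.sum(),np.percentile(W[b],[1,99],axis=0).round(4))
E
```

```text
time_s: 6.5
eef_pos: [0.6819, -0.0382, 0.2208]
tcp_rot: [0.53, 0.478, 0.52, -0.47]
wrist_force: [1.5, -0.1, 0.1]
gripper_width: 0.0855
t 6.5 p [ 0.6819 -0.0382  0.2208] yaw 5.81 down [ 0.018 -0.001 -1.   ] F [ 1.51 -0.12  0.06] T [0.015 0.01  0.006] w 0.0855 q [-0.04  0.74  0.06  1.38 -0.05  1.01  0.13]
.514,.205,.2,-1.1 travel [ 0.0176 -0.1427 -0.259 ] turn 6.9 dist 0.296
5637 (array([ 0.6777, -0.0398], dtype=float32), [np.float32(0.0661), np.float32(0.0996)], np.float32(95.5)) [ 0.67747319 -0.0354176   0.11081476]
245 [[0.6417 0.0063 0.0291]
 [0.7053 0.0144 0.076 ]]
```

View pics/w4.png

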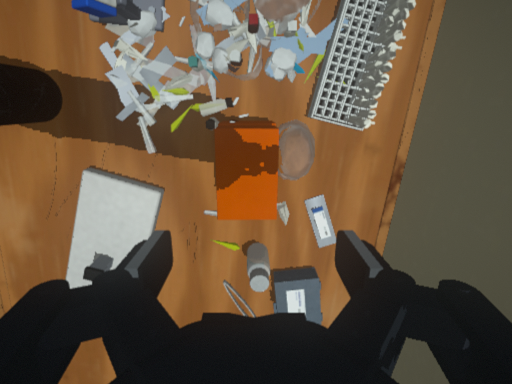

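The carton stands at (0.6777, −0.0398) at 95.5°, with its top at z 0.111. The base is at (0.676, −0.040) at 96°, so it is square on the base. On to the bar.

```bash
python3 -m crank '[{"hand":0,"travel":[0,-0.142,-0.259],"turn":6.9},{"hand":0,"travel":[0,-0.142,-0.259],"turn":6.9},{"hand":0,"travel":[0,-0.142,-0.259],"turn":6.9},{"hand":0,"travel":[0,-0.142,-0.259],"turn":6.9},{"hand":0,"travel":[0,-0.142,-0.259],"turn":6.9},{"hand":0,"travel":[0,-0.142,-0.259],"turn":6.9},{"hand":0,"travel":[0,-0.142,-0.259],"turn":6.9},{"hand":0,"travel":[0,-0.142,-0.259],"turn":6.9},{"hand":0,"travel":[0,-0.142,-0.259],"turn":6.9}]';  python3 go.py .514,.205,.12,-1.1; python3 - <<'E'
from h import *;from cell import *
C=camera_params('wrist');K,T=C['mtx'],C['world_from_camera'];p,d=camera('wrist');cv2.imwrite('pics/w5.png',p[:,:,::-1])
W=cloud(d,K,T);X,Y,Z=W[...,0],W[...,1],W[...,2];h=cv2.cvtColor(p,cv2.COLOR_RGB2HSV);H,S=h[...,0].astype(int),h[...,1]
for s in(.3,.11):
    m=(H>105)&(H<125)&(S>150)&(Z>.06)&(abs(Y-s)<.03)&(abs(X-.515)<.05);print(m.sum(),np.percentile(W[m],[1,50,99],axis=0).round(4).tolist() if m.any() else '')
for y0 in (.15,.18,.205,.23,.26):
    m=(abs(Y-y0)<.004)&(abs(X-.515)<.06)&(Z>.06)
    if m.any(): i=Z[m].argsort()[-15:];print(y0,np.median(X[m][i]).round(4),np.median(Z[m][i]).round(4),np.percentile(X[m],[1,99]).round(4))
E
```

```text
time_s: 7.45
eef_pos: [0.5123, 0.2037, 0.2144]
tcp_rot: [0.498, 0.507, 0.492, -0.503]
wrist_force: [0.7, -0.7, 0.5]
gripper_width: 0.0853
t 7.45 p [0.5123 0.2037 0.2144] yaw -1.19 down [ 0.011 -0.002 -1.   ] F [ 0.67 -0.71  0.55] T [-0.053  0.028  0.005] w 0.0853 q [-0.54  0.57  0.13  1.8  -0.09  0.77 -0.39]
.514,.205,.12,-1.1 travel [ 0.0944  0.0006 -0.0015] turn -0.1 dist 0.094
245 [[0.4979, 0.2742, 0.0803], [0.5143, 0.2993, 0.0934], [0.5348, 0.3027, 0.3881]]
108 [[0.4936, 0.106, 0.0815], [0.5101, 0.1086, 0.0932], [0.5294, 0.111, 0.1011]]
0.15 0.5162 0.1004 [0.494  0.5323]
0.18 0.5168 0.1003 [0.4941 0.5325]
0.205 0.5706 0.3378 [0.4556 0.5747]
0.23 0.5178 0.1004 [0.4949 0.5339]
0.26 0.5193 0.1006 [0.4962 0.5352]
```

View pics/w5.png

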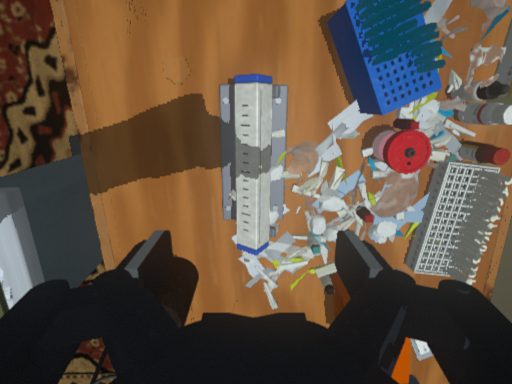

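The view shows the bar upright in the picture at (252,165), with its scale side towards the robot, and a clear cradle. It gives the bar's middle at (0.5135, 0.2045, 0.0795). The moves can't lean the tool, so I'll grip across the bar's diagonal and lift. Then I'll set it on free bench, where it should settle upright because its weight lies on the right side of the lower edge, and regrip it square.

```bash
python3 -m crank '[{"hand":0,"travel":[0.05,0,-0.001],"turn":0.3},{"hand":0,"travel":[0.1,0,-0.001],"turn":0.3},{"hand":0,"travel":[0.14,0,-0.001],"turn":0.3},{"hand":0,"travel":[0.158,0,-0.001],"turn":0.3},{"hand":0,"travel":[0.158,0,-0.001],"turn":0.3},{"hand":100,"travel":[0.158,0,-0.001],"turn":0.3},{"hand":255,"travel":[0.158,0,-0.001],"turn":0.3},{"hand":255,"travel":[0.158,0,-0.001],"turn":0.3},{"hand":255,"travel":[0.158,0,-0.001],"turn":0.3},{"hand":255,"travel":[0.158,0,-0.001],"turn":0.3}]' 70;  python3 go.py
```

```text
time_s: 8.5
eef_pos: [0.5144, 0.2048, 0.0605]
tcp_rot: [0.496, 0.51, 0.49, -0.504]
wrist_force: [-16.0, -2.5, 80.4]
gripper_width: 0.0151
t 8.5 p [0.5144 0.2048 0.0605] yaw -1.54 down [ 0.012 -0.    -1.   ] F [-15.96  -2.53  80.42] T [-0.909  4.301  0.071] w 0.0151 q [-0.51  0.81  0.08  1.92 -0.12  0.41 -0.37]
```

```bash
python3 - <<'E'
from h import *;from cell import *
o=[]
for n in('wrist','scene'):
    C=camera_params(n);p,d=camera(n);np.savez(f'pics/{n}6.npz',p=p,d=d,**C);o.append(p)
    if n=='wrist':
        W=cloud(d,C['mtx'],C['world_from_camera'])
        for y0 in(.12,.14,.16,.18,.23,.25,.28):
            m=(abs(W[...,1]-y0)<.004)&(abs(W[...,0]-.515)<.05)&(W[...,2]>.06)&(W[...,2]<.15)
            if m.any(): i=W[m][:,2].argsort()[-10:];print(y0,np.median(W[m][i],0).round(4),np.percentile(W[m][:,0],[1,99]).round(3))
cv2.imwrite('pics/z6.png',np.hstack([cv2.resize(o[0][:300,100:400],(400,400)),cv2.resize(o[1][100:230,140:270],(400,400),interpolation=2)])[:,:,::-1])
E
python3 go.py
```

```text
0.16 [0.5158 0.1603 0.1008] [0.5   0.527]
0.18 [0.5165 0.1777 0.101 ] [0.506 0.523]
0.23 [0.5176 0.2302 0.1011] [0.495 0.534]
0.25 [0.5188 0.2491 0.1013] [0.496 0.535]
0.28 [0.5192 0.2803 0.1013] [0.497 0.543]
t 8.6 p [0.5158 0.2056 0.064 ] yaw -1.55 down [ 0.016  0.002 -1.   ] F [-13.1   -2.99  61.29] T [-0.416  3.032  0.049] w 0.0072 q [-0.51  0.8   0.08  1.91 -0.12  0.42 -0.37]
```

View pics/z6.png

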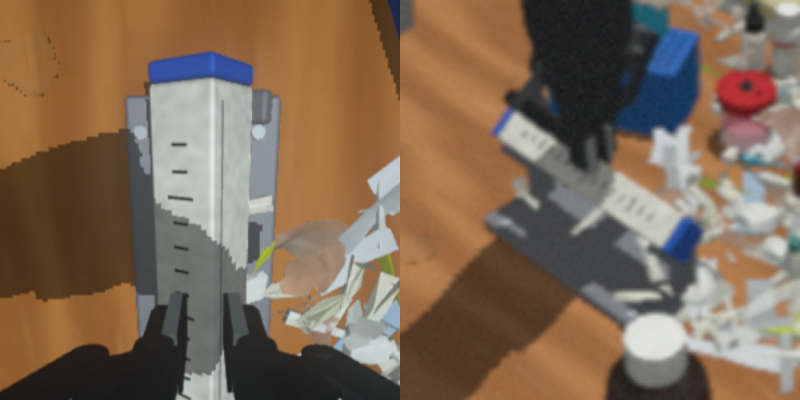

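The fingertips were too shallow (they sit further back when open) and rode up the faces, but the bar itself has not moved. I'll open, go about 25 mm deeper and regrip.

```bash
python3 -m crank '[{"hand":100,"travel":[-0.01,0,0],"turn":0},{"hand":0,"travel":[-0.02,0,0],"turn":0},{"hand":0,"travel":[-0.02,0,0],"turn":0},{"hand":0,"travel":[-0.02,0,0],"turn":0},{"hand":0,"travel":[-0.02,0,0],"turn":0}]' 40; python3 go.py .513,.2045,.036,-1.5
```

```text
time_s: 9.1
eef_pos: [0.5148, 0.2053, 0.083]
tcp_rot: [0.496, 0.511, 0.49, -0.503]
wrist_force: [0.6, 0.0, -0.6]
gripper_width: 0.079
t 9.1 p [0.5148 0.2053 0.083 ] yaw -1.54 down [ 0.014  0.001 -1.   ] F [ 0.58  0.02 -0.61] T [0.02  0.043 0.009] w 0.079 q [-0.52  0.77  0.08  1.91 -0.12  0.46 -0.38]
.513,.2045,.036,-1.5 travel [ 0.047  -0.0025  0.0009] turn -0.0 dist 0.047
```

```bash
python3 -m crank '[{"hand":0,"travel":[0.02,-0.003,0],"turn":0},{"hand":0,"travel":[0.04,-0.003,0],"turn":0},{"hand":0,"travel":[0.047,-0.003,0],"turn":0},{"hand":0,"travel":[0.047,-0.003,0],"turn":0},{"hand":100,"travel":[0.047,-0.003,0],"turn":0},{"hand":120,"travel":[0.047,-0.003,0],"turn":0},{"hand":255,"travel":[0.047,-0.003,0],"turn":0},{"hand":255,"travel":[0.047,-0.003,0],"turn":0}]' 40; python3 go.py
```

```text
time_s: 9.9
eef_pos: [0.514, 0.2057, 0.0373]
tcp_rot: [0.497, 0.512, 0.489, -0.502]
wrist_force: [-0.5, -0.9, 5.4]
gripper_width: 0.0387
t 9.9 p [0.514  0.2057 0.0373] yaw -1.57 down [ 0.017  0.002 -1.   ] F [-0.5  -0.89  5.35] T [-0.132 -0.228 -0.064] w 0.0387 q [-0.51  0.84  0.07  1.93 -0.13  0.35 -0.37]
```

Now it's gripped across the diagonal. The reading of 38.7 mm plus the roughly 3 mm bias seen on the carton matches the 41.8 mm expected. I'll make a small test lift and read the force and moment.

```bash
python3 -m crank '[{"hand":255,"travel":[0,0,0],"turn":0},{"hand":255,"travel":[0,0,0],"turn":0},{"hand":255,"travel":[-0.004,0,0],"turn":0},{"hand":255,"travel":[-0.008,0,0],"turn":0},{"hand":255,"travel":[-0.008,0,0],"turn":0},{"hand":255,"travel":[-0.008,0,0],"turn":0}]' 70; python3 go.py; python3 - <<'E'
from h import *;from cell import *
C=camera_params('wrist');p,d=camera('wrist');W=cloud(d,C['mtx'],C['world_from_camera'])
for y0 in(.14,.16,.24,.26,.28,.295):
            m=(abs(W[...,1]-y0)<.004)&(abs(W[...,0]-.515)<.05)&(W[...,2]>.06)&(W[...,2]<.15)
            if m.any(): i=W[m][:,2].argsort()[-10:];print(y0,np.median(W[m][i],0).round(4),np.percentile(W[m][:,0],[1,99]).round(3))
s=state();print(s['wrist_force'],s['wrist_torque'])
E
```

```text
time_s: 10.5
eef_pos: [0.5133, 0.2054, 0.045]
tcp_rot: [0.497, 0.511, 0.49, -0.502]
wrist_force: [0.1, -0.3, -7.1]
gripper_width: 0.0376
t 10.5 p [0.5133 0.2054 0.045 ] yaw -1.56 down [ 0.016  0.002 -1.   ] F [ 0.09 -0.26 -7.07] T [-0.237  0.06   0.003] w 0.0376 q [-0.51  0.83  0.07  1.93 -0.13  0.37 -0.37]
0.16 [0.5319 0.1628 0.0874] [0.531 0.532]
0.24 [0.5177 0.2391 0.107 ] [0.495 0.533]
0.26 [0.5179 0.2579 0.1063] [0.495 0.534]
0.28 [0.5183 0.2786 0.1055] [0.495 0.542]
0.295 [0.5184 0.2931 0.1049] [0.496 0.542]
[-0.14148482  0.358185   -6.56924336] [-0.24981026  0.0117183  -0.03567671]
```

The full weight (7.1 N) is lifted. The moment of −0.24 N·m puts the balance point about 34 mm toward +y, and the bar sags 2° that way, which agrees. I'll set it back down and regrip 34 mm further along.

```bash
python3 -m crank '[{"hand":255,"travel":[0.004,0,0],"turn":0},{"hand":255,"travel":[0.008,0,0],"turn":0},{"hand":60,"travel":[0.008,0,0],"turn":0},{"hand":0,"travel":[0.008,0,0],"turn":0},{"hand":0,"travel":[0.008,0,-0.02],"turn":0},{"hand":0,"travel":[0.008,0,-0.034],"turn":0},{"hand":60,"travel":[0.008,0,-0.034],"turn":0},{"hand":110,"travel":[0.008,0,-0.034],"turn":0},{"hand":255,"travel":[0.008,0,-0.034],"turn":0},{"hand":255,"travel":[0.008,0,-0.034],"turn":0}]' 40; python3 go.py
```

```text
time_s: 11.55
eef_pos: [0.5149, 0.2382, 0.0375]
tcp_rot: [0.497, 0.512, 0.489, -0.502]
wrist_force: [-1.5, -1.6, 4.0]
gripper_width: 0.0388
t 11.55 p [0.5149 0.2382 0.0375] yaw -1.64 down [ 0.017  0.001 -1.   ] F [-1.52 -1.63  4.01] T [-0.052 -0.022  0.001] w 0.0388 q [-0.57  0.86  0.08  1.89 -0.14  0.39 -0.41]
```

```bash
python3 -m crank '[{"hand":255,"travel":[0,0,0],"turn":0},{"hand":255,"travel":[0,0,0],"turn":0},{"hand":255,"travel":[-0.005,0,0],"turn":0},{"hand":255,"travel":[-0.012,0,0],"turn":0},{"hand":255,"travel":[-0.012,0,0],"turn":0},{"hand":255,"travel":[-0.012,0,0],"turn":0}]' 70; python3 go.py; python3 - <<'E'
from h import *;from cell import *
L=[]
for k in range(6):
    C=camera_params('wrist');p,d=camera('wrist');s=state();L.append(np.r_[s['wrist_force'],s['wrist_torque']])
print(np.mean(L,0).round(3),np.std(L,0).round(3));W=cloud(d,C['mtx'],C['world_from_camera'])
for y0 in(.12,.14,.16,.24,.26,.27,.28,.295):
            m=(abs(W[...,1]-y0)<.004)&(abs(W[...,0]-.515)<.05)&(W[...,2]>.06)&(W[...,2]<.15)
            if m.any(): i=W[m][:,2].argsort()[-10:];print(y0,np.median(W[m][i],0).round(4),np.percentile(W[m][:,0],[1,99]).round(3))
E
```

```text
time_s: 12.15
eef_pos: [0.5145, 0.2377, 0.0493]
tcp_rot: [0.497, 0.511, 0.489, -0.503]
wrist_force: [-0.7, 0.6, -6.4]
gripper_width: 0.0376
t 12.15 p [0.5145 0.2377 0.0493] yaw -1.66 down [ 0.017  0.001 -1.   ] F [-0.72  0.55 -6.39] T [ 0.022  0.026 -0.017] w 0.0376 q [-0.57  0.84  0.09  1.89 -0.14  0.41 -0.41]
[ 2.700e-02  9.600e-02 -7.459e+00 -1.000e-03  3.600e-02  1.100e-02] [0.584 0.601 0.587 0.021 0.035 0.016]
0.24 [0.557  0.2438 0.1456] [0.467 0.559]
0.26 [0.4919 0.2561 0.1491] [0.495 0.534]
0.27 [0.5188 0.2699 0.1126] [0.496 0.535]
0.28 [0.519  0.2787 0.1125] [0.496 0.541]
0.295 [0.5196 0.2938 0.1123] [0.497 0.543]
```

With six readings averaged, the moment is about 0.00 ± 0.01 N·m and the bar is level. The balance point is therefore at the grip, 33 mm from mid-length. I'll lift high, hold level, then carry to the rocker.

```bash
python3 -m crank '[{"hand":255,"travel":[-0.02,0,0],"turn":0},{"hand":255,"travel":[-0.05,0,0],"turn":0},{"hand":255,"travel":[-0.08,0,0],"turn":0},{"hand":255,"travel":[-0.11,0,0],"turn":0},{"hand":255,"travel":[-0.13,0,0],"turn":0},{"hand":255,"travel":[-0.13,0,0],"turn":0},{"hand":255,"travel":[-0.13,0,0],"turn":0},{"hand":255,"travel":[-0.13,0,0],"turn":0},{"hand":255,"travel":[-0.13,0,0],"turn":0},{"hand":255,"travel":[-0.13,0,0],"turn":0}]'; python3 go.py .4733,-.2099,.178,-12.3
```

```text
time_s: 13.45
eef_pos: [0.5118, 0.2377, 0.1782]
tcp_rot: [0.497, 0.511, 0.489, -0.503]
wrist_force: [1.0, -0.8, -7.2]
gripper_width: 0.0375
t 13.45 p [0.5118 0.2377 0.1782] yaw -1.63 down [ 0.015 -0.    -1.   ] F [ 0.98 -0.8  -7.23] T [-0.002  0.051  0.015] w 0.0375 q [-0.6   0.63  0.14  1.8  -0.11  0.7  -0.44]
.4733,-.2099,.178,-12.3 travel [-3.000e-04 -2.570e-02  4.485e-01] turn 10.7 dist 0.449
```

```bash
python3 -m crank '[{"hand":255,"travel":[0,0,0.02],"turn":1},{"hand":255,"travel":[0,0,0.05],"turn":2},{"hand":255,"travel":[0,0,0.09],"turn":3},{"hand":255,"travel":[0,-0.005,0.13],"turn":4},{"hand":255,"travel":[0,-0.01,0.17],"turn":5},{"hand":255,"travel":[0,-0.015,0.21],"turn":6},{"hand":255,"travel":[0,-0.02,0.25],"turn":7},{"hand":255,"travel":[0,-0.02,0.28],"turn":8},{"hand":255,"travel":[0,-0.02,0.3],"turn":9},{"hand":255,"travel":[0,-0.02,0.31],"turn":9}]'; python3 go.py .4733,-.2099,.178,-12.3
```

```text
time_s: 14.45
eef_pos: [0.4824, -0.075, 0.1778]
tcp_rot: [0.454, 0.549, 0.446, -0.542]
wrist_force: [-0.7, 0.3, -7.2]
gripper_width: 0.0372
t 14.45 p [ 0.4824 -0.075   0.1778] yaw -10.9 down [ 0.015 -0.002 -1.   ] F [-0.69  0.34 -7.21] T [ 0.034  0.04  -0.009] w 0.0372 q [-0.01  0.55  0.11  2.02 -0.1   0.57 -0.02]
.4733,-.2099,.178,-12.3 travel [-1.000e-04  1.660e-02  1.342e-01] turn 1.4 dist 0.135
```

```bash
python3 -m crank '[{"hand":255,"travel":[0,0.005,0.03],"turn":0.4},{"hand":255,"travel":[0,0.01,0.06],"turn":0.8},{"hand":255,"travel":[0.01,0.013,0.09],"turn":1.2},{"hand":255,"travel":[0.03,0.0165,0.115],"turn":1.4},{"hand":255,"travel":[0.05,0.0165,0.13],"turn":1.4},{"hand":255,"travel":[0.06,0.0165,0.134],"turn":1.4},{"hand":255,"travel":[0.07,0.0165,0.134],"turn":1.4},{"hand":255,"travel":[0.07,0.0165,0.134],"turn":1.4},{"hand":255,"travel":[0.07,0.0165,0.134],"turn":1.4}]'; python3 go.py .4733,-.2099,.04,-12.3; python3 - <<'E'
from h import *;from cell import *
C=camera_params('wrist');p,d=camera('wrist');s=state();W=cloud(d,C['mtx'],C['world_from_camera'])
cv2.imwrite('pics/w7.png',p[:,:,::-1])
a=np.radians(-12.3);o=s['eef_pos'];D=W[...,:2]-o[:2];A=D@[np.cos(a),np.sin(a)];B=D@[-np.sin(a),np.cos(a)]
for b in(.035,.045,.06,-.03):
    m=(abs(B-b)<.004)&(abs(A)<.04)&(W[...,2]>.1)&(W[...,2]<.19);x,z=A[m],W[...,2][m]
    k=np.round(x/.004).astype(int);print(b,[(int(j*4),int(1000*np.median(z[k==j]))) for j in np.unique(k)])
E
```

```text
time_s: 15.35
eef_pos: [0.4751, -0.2081, 0.1082]
tcp_rot: [0.448, 0.554, 0.441, -0.546]
wrist_force: [-0.6, 0.2, -6.0]
gripper_width: 0.0373
t 15.35 p [ 0.4751 -0.2081  0.1082] yaw -12.15 down [ 0.015 -0.001 -1.   ] F [-0.57  0.17 -6.03] T [-0.034  0.017 -0.011] w 0.0373 q [ 0.29  0.69  0.06  1.99 -0.09  0.44  0.21]
.4733,-.2099,.04,-12.3 travel [ 0.0682 -0.0024  0.0022] turn 0.1 dist 0.068
0.035 [(-20, 155), (-16, 158), (-12, 160), (-8, 163), (-4, 166), (0, 168), (4, 170), (8, 165), (12, 159), (16, 153), (20, 149)]
0.045 [(-20, 155), (-16, 158), (-12, 160), (-8, 163), (-4, 166), (0, 168), (4, 170), (8, 165), (12, 159), (16, 153), (20, 149)]
0.06 [(-20, 155), (-16, 157), (-12, 160), (-8, 163), (-4, 165), (0, 168), (4, 170), (8, 165), (12, 158), (16, 153), (20, 149)]
-0.03 [(-20, 155), (-16, 158), (-12, 160), (-8, 163), (-4, 166), (0, 168), (4, 170), (8, 165), (12, 159), (16, 154), (20, 149)]
```

View pics/w7.png

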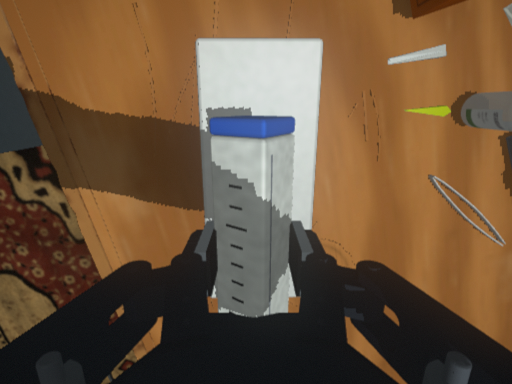

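The bar is level, still rolled 35°, with its bottom edge at z 0.128. I'll lower it until it touches the saddle.

```bash
python3 -m crank '[{"hand":255,"travel":[0.02,-0.0024,0.002],"turn":0},{"hand":255,"travel":[0.04,-0.0024,0.002],"turn":0},{"hand":255,"travel":[0.055,-0.0024,0.002],"turn":0},{"hand":255,"travel":[0.06,-0.0024,0.002],"turn":0},{"hand":255,"travel":[0.063,-0.0024,0.002],"turn":0},{"hand":255,"travel":[0.065,-0.0024,0.002],"turn":0},{"hand":255,"travel":[0.065,-0.0024,0.002],"turn":0}]'; python3 go.py .4733,-.2099,.042,-12.3
```

```text
time_s: 16.1
eef_pos: [0.4741, -0.2102, 0.044]
tcp_rot: [0.449, 0.554, 0.44, -0.546]
wrist_force: [-0.1, 0.0, -7.2]
gripper_width: 0.0375
t 16.1 p [ 0.4741 -0.2102  0.044 ] yaw -12.16 down [ 0.017 -0.002 -1.   ] F [-0.14  0.02 -7.23] T [-0.03   0.077  0.062] w 0.0375 q [ 0.31  0.81  0.03  2.03 -0.1   0.29  0.22]
.4733,-.2099,.042,-12.3 travel [ 0.002  -0.0008 -0.0001] turn 0.1 dist 0.002
```

```bash
python3 -m crank '[{"hand":255,"travel":[0.002,-0.001,0],"turn":0},{"hand":255,"travel":[0.004,-0.001,0],"turn":0},{"hand":255,"travel":[0.005,-0.001,0],"turn":0},{"hand":255,"travel":[0.005,-0.001,0],"turn":0}]'; python3 go.py
```

```text
time_s: 16.5
eef_pos: [0.4735, -0.2102, 0.0403]
tcp_rot: [0.449, 0.555, 0.439, -0.546]
wrist_force: [-2.2, 1.3, 6.7]
gripper_width: 0.0369
t 16.5 p [ 0.4735 -0.2102  0.0403] yaw -12.18 down [ 0.018 -0.002 -1.   ] F [-2.24  1.33  6.69] T [ 0.239  0.42  -0.037] w 0.0369 q [ 0.31  0.81  0.03  2.03 -0.1   0.28  0.22]
```

```bash
python3 - <<'E'
from h import *;from cell import *
L=[]
for k in range(5):
    C=camera_params('top');p,d=camera('top');s=state();L.append(np.r_[s['wrist_force'],s['wrist_torque'],s['eef_pos']])
L=np.array(L);print(L.round(3))
W=cloud(d,C['mtx'],C['world_from_camera']);X,Y,Z=[W[...,i] for i in range(3)]
h=cv2.cvtColor(p,cv2.COLOR_RGB2HSV)
m=(abs(Z-.024)<.008)&(h[...,1]<60)&(abs(X-.478)<.09)&(abs(Y+.21)<.16);print(np.percentile(W[m],[1,99],axis=0).round(3))
m=(h[...,0]>105)&(h[...,0]<125)&(h[...,1]>150)&(Z>.06)&(X<.6)&(Y<0)
print(m.sum());print(np.c_[W[m]][:, :].round(3)[::6])
E
```

```text
[[-1.182e+00  1.832e+00  6.282e+00  2.610e-01  3.920e-01 -4.100e-02
   4.740e-01 -2.100e-01  4.000e-02]
 [-1.504e+00  1.158e+00  6.191e+00  2.460e-01  3.900e-01  4.000e-03
   4.740e-01 -2.100e-01  4.000e-02]
 [-1.093e+00  1.416e+00  6.213e+00  2.800e-01  4.440e-01  1.600e-02
   4.740e-01 -2.100e-01  4.000e-02]
 [-1.805e+00  1.031e+00  7.333e+00  2.310e-01  3.880e-01 -4.600e-02
   4.740e-01 -2.100e-01  4.000e-02]
 [-1.053e+00  7.400e-01  6.963e+00  2.340e-01  3.760e-01  3.800e-02
   4.740e-01 -2.100e-01  4.000e-02]]
[[ 0.418 -0.259  0.018]
 [ 0.553 -0.08   0.029]]
55
[[ 0.524 -0.207  0.152]
 [ 0.497 -0.149  0.087]
 [ 0.492 -0.146  0.102]
 [ 0.489 -0.15   0.104]
 [ 0.484 -0.146  0.101]
 [ 0.482 -0.148  0.1  ]
 [ 0.477 -0.144  0.083]
 [ 0.474 -0.146  0.097]
 [ 0.469 -0.145  0.088]
 [ 0.414 -0.207  0.168]]
```

Touching with about 14 N, and the contact sits about under the grip. I'll ease the fingers open gradually so the bar rolls upright on the saddle, caged by the fingers.

```bash
python3 -m crank '[{"hand":135,"travel":[-0.002,0,0],"turn":0},{"hand":130,"travel":[-0.002,0,0],"turn":0},{"hand":126,"travel":[-0.002,0,0],"turn":0},{"hand":122,"travel":[-0.002,0,0],"turn":0},{"hand":118,"travel":[-0.002,0,0],"turn":0}]' 20; python3 go.py; python3 - <<'E'
from h import *;from cell import *
C=camera_params('wrist');p,d=camera('wrist');s=state();W=cloud(d,C['mtx'],C['world_from_camera'])
cv2.imwrite('pics/w8.png',p[:,:,::-1])
a=np.radians(-12.3);o=s['eef_pos'];D=W[...,:2]-o[:2];A=D@[np.cos(a),np.sin(a)];B=D@[-np.sin(a),np.cos(a)]
for b in(.025,.045,.06,-.04):
    m=(abs(B-b)<.004)&(abs(A)<.04)&(W[...,2]>.05)&(W[...,2]<.13);x,z=A[m],W[...,2][m]
    k=np.round(x/.004).astype(int);print(b,[(int(j*4),int(1000*np.median(z[k==j]))) for j in np.unique(k)])
E
```

```text
time_s: 17.25
eef_pos: [0.4738, -0.2103, 0.0424]
tcp_rot: [0.449, 0.555, 0.439, -0.546]
wrist_force: [0.3, -0.1, 0.1]
gripper_width: 0.0456
t 17.25 p [ 0.4738 -0.2103  0.0424] yaw -12.17 down [ 0.019 -0.003 -1.   ] F [ 0.32 -0.1   0.07] T [ 0.009  0.042 -0.007] w 0.0456 q [ 0.31  0.81  0.03  2.03 -0.1   0.28  0.22]
0.025 [(-12, 92), (-8, 92), (-4, 92), (0, 92), (4, 92), (8, 92), (12, 92), (16, 92)]
0.045 [(-12, 92), (-8, 92), (-4, 92), (0, 92), (4, 92), (8, 93), (12, 92), (16, 92)]
0.06 [(-12, 92), (-8, 92), (-4, 92), (0, 92), (4, 92), (8, 92), (12, 92), (16, 92)]
-0.04 [(-12, 91), (-8, 92), (-4, 92), (0, 92), (4, 92), (8, 93), (12, 92), (16, 91)]
```

The bar rolled upright. Its top is flat at z 0.092 (62 + 30 mm), level along its length, free of the fingers and balanced. I'll open fully and withdraw upward.

```bash
python3 -m crank '[{"hand":80,"travel":[0,0.002,0],"turn":0},{"hand":0,"travel":[0,0.002,0],"turn":0},{"hand":0,"travel":[0,0.002,0],"turn":0},{"hand":0,"travel":[0,0.002,0],"turn":0},{"hand":0,"travel":[-0.02,0.002,0],"turn":0},{"hand":0,"travel":[-0.05,0.002,0],"turn":0},{"hand":0,"travel":[-0.09,0.002,0],"turn":0},{"hand":0,"travel":[-0.13,0.002,0],"turn":0},{"hand":0,"travel":[-0.16,0.002,0],"turn":0},{"hand":0,"travel":[-0.16,0.002,0],"turn":0}]'; python3 go.py; python3 - <<'E'
from h import *;from cell import *
import time
C=camera_params('wrist');K,T=C['mtx'],C['world_from_camera'];p,d=camera('wrist');W=cloud(d,K,T)
cv2.imwrite('pics/w9.png',p[:,:,::-1]);X,Y,Z=[W[...,i] for i in range(3)]
r=(abs(X-.478)<.12)&(abs(Y+.21)<.2)
m=r&(abs(Z-.092)<.008);print('bar',m.sum(),rect(m,.092,K,T));q=W[m]
c=np.linalg.lstsq(np.c_[q[:,:2]-q[:,:2].mean(0),np.ones(len(q))],q[:,2],rcond=None)[0];print('slope',c.round(4))
m=r&(abs(Z-.024)<.006);print('rocker',rect(m,.024,K,T))
E
```

```text
time_s: 18.3
eef_pos: [0.4752, -0.2115, 0.2064]
tcp_rot: [0.451, 0.556, 0.437, -0.544]
wrist_force: [0.8, -1.0, 0.1]
gripper_width: 0.0857
t 18.3 p [ 0.4752 -0.2115  0.2064] yaw -12.2 down [ 0.027 -0.006 -1.   ] F [ 0.79 -1.    0.06] T [ 0.057 -0.004  0.053] w 0.0857 q [ 0.28  0.53  0.09  1.91 -0.08  0.67  0.2 ]
bar 4644 (array([ 0.4691, -0.2441], dtype=float32), [np.float32(0.0294), np.float32(0.1995)], np.float32(78.3))
slope [ 0.0052 -0.0029  0.0927]
rocker (array([ 0.4788, -0.2121], dtype=float32), [np.float32(0.1144), np.float32(0.2571)], np.float32(77.8))
```

View pics/w9.png

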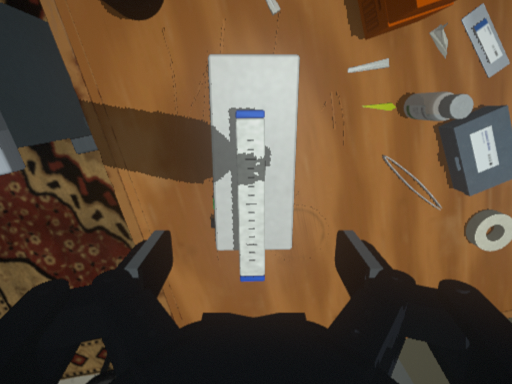

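The bar lies level at (252,195). Relative to the rocker it is −2.7 mm across, −33 mm along and 0.5° in yaw. One last check of the stack and the bystanders, then I hand in.

```bash
python3 - <<'E'
from h import *;from cell import *
C=camera_params('top');K,T=C['mtx'],C['world_from_camera'];p,d=camera('top');W=cloud(d,K,T);X,Y,Z=[W[...,i] for i in range(3)]
h=cv2.cvtColor(p,cv2.COLOR_RGB2HSV);o=(h[...,0]<14)&(h[...,1]>180)
print('stack',rect(o&(abs(Z-.11)<.01)&(abs(X-.676)<.08)&(abs(Y+.04)<.09),.11,K,T))
f=np.load('pics/top0.npz');W0=cloud(f['d'],K,T)
for n,x,y,z in(('brown',.3885,.0156,.13),('pot',.6989,.215,.05),('std',.70,-.1825,.05)):
    for w in(W0,W):
        m=(abs(w[...,0]-x)<.05)&(abs(w[...,1]-y)<.05)&(w[...,2]>z);print(n,m.sum(),w[m].mean(0).round(4))
s=state();print(s['time_s'],s['wrist_force'])
close_job()
E
```

```text
stack (array([ 0.6752, -0.0393], dtype=float32), [np.float32(0.0667), np.float32(0.1006)], np.float32(95.8))
brown 198 [0.3883 0.0158 0.1459]
brown 200 [0.3883 0.0159 0.1457]
pot 432 [0.7001 0.2084 0.057 ]
pot 423 [0.7    0.2091 0.0569]
std 134 [ 0.7037 -0.1862  0.0732]
std 137 [ 0.7035 -0.1861  0.0726]
18.4 [-0.16350881 -0.26467206  0.11534481]
the job is handed in; nothing more can be done
```

The job is handed in at 18.4 s. My last measurements put everything within the limits, but `close_job()` reports no verdict.

- **Carton:** it stands on the back carton, centred to about 1–2 mm and square to about 0.5°.
- **Finding the balance point:** I lifted the bar at mid-length and the moment showed the load off to +y. I regripped about 33 mm further along, and the moment there was 0.00 ± 0.01 N·m. I then lifted the bar level and clear of the cradle.
- **Uprighting the bar:** the moves allow no lean, so I gripped the bar across its diagonal. I let it roll upright on the saddle between the slowly opening fingers.
- **Bar now:** let go and level, with a slope of about 0.003–0.005 and its top at about 92 mm (62 + 30 mm). It is about 3 mm off centre across the rocker, its mid-length is 33 mm from the saddle, and it is 0.5° off the rocker's axis.
- **Bystanders:** none moved more than 1 mm.

**What disagreed or failed:**
- The carton lay with its long side along the rocker, not across it as described. I gripped it by what the images showed.
- The first grip on the bar was too shallow and slid off its sloping faces, with up to about 80 N at the wrist. The bar did not shift. The wrist force stayed under the 120 N limit, but I did not measure the gripper's own contact force against its 40 N limit.
- I did not measure the bar's pitch at the top of the lift. It read level just before lifting and again over the rocker.

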